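Rebuild the microscope's detector column

TASK

Build the microscope column on the black column base, one piece at a time from the bottom up: blue camera module, yellow calibration module, green filter module, then the white end cap on top; and park the spare red laser module on the orange dock whenever it suits. Every piece must sit fully home on the spigot below it, upright, with its sides lined up with the base or dock it stands on (any of the four ways round), and be let go. Never tip a piece over, and leave the brass objective and the dark post holder standing where they are.

Things in the scene. Friction and masses are not known exactly. Their poses are not given: they have to be found in the camera images.
- camera_module: Camera module: upright black housing 56 x 56 mm, 32 mm high with its blue top plate; on top a silver spigot 32 mm wide tapering to 24, 7 mm high. Underneath a 40 x 40 mm recess, 10 mm deep, drops over a spigot with 4 mm play; the underside then lies flat on the face around it. 0.18 kg. Any yaw. Origin: centre of underside; z up, x and y square to the flat sides (grip across 56 mm)
- calibration_module: Calibration module: upright black housing 56 x 56 mm, 32 mm high with its yellow top plate; on top a silver spigot 32 mm wide tapering to 24, 7 mm high. Underneath a 40 x 40 mm recess, 10 mm deep, drops over a spigot with 4 mm play; the underside then lies flat on the face around it. 0.18 kg. Any yaw. Origin: centre of underside; z up, x and y square to the flat sides (grip across 56 mm)
- filter_module: Filter module: upright black housing 56 x 56 mm, 32 mm high with its green top plate; on top a silver spigot 32 mm wide tapering to 24, 7 mm high. Underneath a 40 x 40 mm recess, 10 mm deep, drops over a spigot with 4 mm play; the underside then lies flat on the face around it. 0.18 kg. Any yaw. Origin: centre of underside; z up, x and y square to the flat sides (grip across 56 mm)
- laser_module: Spare laser module: upright black housing 56 x 56 mm, 32 mm high with its red top plate; on top a silver spigot 32 mm wide tapering to 24, 7 mm high. Underneath a 40 x 40 mm recess, 10 mm deep, drops over a spigot with 4 mm play; the underside then lies flat on the face around it. 0.18 kg. Any yaw. Origin: centre of underside; z up, x and y square to the flat sides (grip across 56 mm)
- end_cap: End cap: plain white block 56 x 56 mm, 28 mm high, flat top with a black disc and no spigot; the same 40 x 40 x 10 mm recess underneath as the modules. 0.12 kg. Upright on the table, any yaw. Origin: centre of the underside; z up, x and y square to the side faces
- column_base: Column base of the microscope, fixed: black plate 120 x 120 x 15 mm with a 60 x 60 mm silver flange 5 mm thick in its middle, so the seating face is 20 mm above the table; a spigot like those of the modules stands 7 mm above it. Origin: centre of the plate's underside, at table height; z up, x and y square to its sides
- dock: Parking dock, fixed: orange plate 84 x 84 x 12 mm, seating face 12 mm above the table, with an orange spigot (32 mm diameter, 7 mm high) in its middle. Origin: centre of the underside, at table height; z up, x and y square to its sides
- objective: Bystander: brass microscope objective standing on the table among the modules, 30 mm diameter, 48 mm high. Origin: centre of its underside
- post_holder: Bystander: dark steel post holder standing on the table among the modules, 25 mm diameter, 55 mm high. Origin: centre of its underside

How it is judged (in metres and radians):
On the way, in this order (a step that is already met when the one before it is completed fails the run):
1. the blue camera module is seated on the black column base (horizontal distance between camera_module and column_base below 0.008 m and z of camera_module in the frame of column_base between 0.0175 and 0.0225 m), for 0.2 s.
2. the yellow calibration module is seated on the camera module (all of step 1 and horizontal distance between calibration_module and camera_module below 0.008 m and z of calibration_module in the frame of camera_module between 0.0295 and 0.0345 m), for 0.2 s.
3. the green filter module is seated on the calibration module (all of step 2 and horizontal distance between filter_module and calibration_module below 0.008 m and z of filter_module in the frame of calibration_module between 0.0295 and 0.0345 m), for 0.2 s.
4. the white end cap is seated on the filter module (all of step 3 and horizontal distance between end_cap and filter_module below 0.008 m and z of end_cap in the frame of filter_module between 0.0295 and 0.0345 m), for 0.2 s.
At the end, for the whole second after the job is handed in: On the column base, upwards: blue, yellow, green, white cap; red on the dock. Each within 8 mm of centre on what is below it, seated to 2.5 mm in height, upright to 0.06 rad, sides square to column base (red: dock) to 0.22 rad any of four ways round, at rest (all of step 4 and horizontal distance between laser_module and dock below 0.008 m and z of laser_module in the frame of dock between 0.0095 and 0.0145 m and (angle between the x axis of camera_module and the x axis of column_base, either way round below 0.22 rad or angle between the x axis of camera_module and the y axis of column_base, either way round below 0.22 rad) and angle between each of camera_module, calibration_module, filter_module, end_cap, laser_module's own z axis and vertical below 0.06 rad and linear speed of each of camera_module, calibration_module, filter_module, end_cap, laser_module below 0.02 m/s and (angle between the x axis of calibration_module and the x axis of column_base, either way round below 0.22 rad or angle between the x axis of calibration_module and the y axis of column_base, either way round below 0.22 rad) and (angle between the x axis of filter_module and the x axis of column_base, either way round below 0.22 rad or angle between the x axis of filter_module and the y axis of column_base, either way round below 0.22 rad) and (angle between the x axis of end_cap and the x axis of column_base, either way round below 0.22 rad or angle between the x axis of end_cap and the y axis of column_base, either way round below 0.22 rad) and (angle between the x axis of laser_module and the x axis of dock, either way round below 0.22 rad or angle between the x axis of laser_module and the y axis of dock, either way round below 0.22 rad)); the robot touches nothing.
It fails at once if a module or the cap is tipped over (past 45 degrees) (angle between any of camera_module, calibration_module, filter_module, end_cap, laser_module's own z axis and vertical above 0.8 rad).
It fails at once if the objective or the post holder is pushed more than 20 mm or knocked over (distance of any of objective, post_holder from where it was at the start of the episode above 0.02 m or angle between any of objective, post_holder's own z axis and vertical above 0.5 rad).
It also fails if it takes over 120 s, if anything falls off the work surface, if the arm or the gripper's body presses on something with over 40 N, if the wrist force passes 120 N, or if a joint passes its speed limit or range.

ROBOT

A 6-joint arm with a two-finger parallel gripper is mounted at the origin on the work surface. World frame = base frame: x ahead of the robot, y to its left, z up, the work surface at z = 0. Lengths are in mm, angles in rad, forces in N, time in s.
With the tool pointing down it reaches from about 275 to 750 mm from the base axis. Payload 10.2 kg.
Tool frame: the origin (TCP) lies where the fingers leave the gripper's body, on its centre line; the fingertips stand 73 mm ahead of it and the grasp point (between the pads) lies 54 mm ahead of it; z points along the fingers, y is the line along which they close (so a half turn about z gives the same grasp; the last joint's range is limited). The gripper opens to 85 mm and grips with 20 to 120 N. Pads are 22 mm wide; open, the fingers measure 114 mm over their backs; the gripper's body (76 mm by 85 mm) begins 54 mm behind the grasp point. The pads swing forward as they close: fully open they stand 13 mm farther back than shut.
Start: joints at [-1.496, 0.313, 1.498, -0, 1.331, -0.223], TCP at [154.031, -501.902, 303.894] pointing down, gripper open.
Joint ranges: [-2.94, 2.94], [-0.97, 2.17], [0.19, 2.56], [-1.23, 4.37], [0.02, 3.11], [-2.88, 2.88]. Speed limits (rad/s): [2.39, 2.39, 3.01, 3.14, 3.14, 3.14].

INTERFACE

Orientations are given as a unit quaternion [w, x, y, z].
In Python, from rig import ctrl gives the robot as it stands.
- The arm moves only by the shell command python3 -m creep 'ROWS' [OPENING] [FORCE]. ROWS is JSON, a list that holds one entry, the list of rows, each a list of 6 numbers: the shift along the world's x, y, z in units of 25 mm (1.0 is 25 mm), then the turn, a rotation vector about the world's x, y, z in units of 5 degrees (1.0 is 5 degrees). In form: [[[x, y, z, ax, ay, az], ...]]. A call has 1 to 20 rows; each row is the pose to reach, as a shift and turn from the pose commanded when the call began; what a row does not reach only later rows make up. A row lasts 1/12 s, in which the tool goes at most 41.7 mm and 7.16 degrees, less where a joint would pass 70% of its speed; a pose out of reach is approached as far as the arm can. A call with a gripper value outside its range is refused whole. OPENING is the finger opening in mm, from 0 to 85.4, set as the call begins (- or left out, the last holds). The fingers move at their own pace and stop on an object; FORCE is the grip in N (left out, the last holds). Time passes only in rows, so rows that repeat a pose let the fingers close. It gives the time, the measured TCP pose, the force, the opening and the grip force at its end, in the units of the state.
- ctrl.sense(): the state, without advancing time (a new reading comes with each control period).
- ctrl.capture(name): name is "side" or "top"; returns a dict with "image" (400x640x3 uint8, red, green, blue), "fx", "fy", "cx", "cy" (pixels), "R" (3x3) and "t" (3): a world point X has camera coordinates R X + t. Camera axes: x right, y down, z forward; pixel columns grow to the right and rows downward; lengths in mm; the calibration is good to about 2 mm. A picture is of the moment at which its call begins. There is no depth.
- ctrl.finish_job(): hands the job in; it is judged then, once.
The state is a dict: "time_s": time; "joints": joint angles; "dq": joint speeds; "tau": joint torques, N m; "eef_pos": TCP position; "ee_rot": TCP orientation; "force": force on the tool from outside, world axes, zero at the start; "wrist_torque": the same for the moment, N m; "grip_width": opening from 0.0 (shut) to 1.0 (fully open); "grip_force": force on a finger pad.
Only numpy, scipy, OpenCV 4.12 (cv2) and the standard library are available. Lean on these libraries where they do the work, as an engineer would, in place of code of your own. Each camera call takes 0.05 s, during which the arm holds its last target. There are 200 camera calls.

## Working session

There is one attempt and no reset: what is moved stays moved. The work goes in short steps, Python scripts to look and compute and a shell command to move; the robot and the scene stay as the last step left them, time stands still between calls to the robot, and variables do not carry over. Pictures are saved under pics/ and viewed, at most 14 in all, crops included, and the job is handed in when it is done.

```bash
ls; mkdir -p pics
python3 - <<'E'
from rig import ctrl
import cv2
s=ctrl.sense();print(s)
for n in("side","top"):
    c=ctrl.capture(n);print(n,c["fx"],c["fy"],c["cx"],c["cy"],c["R"],c["t"])
    cv2.imwrite(f"pics/{n}0.png",c["image"][:,:,::-1])
E
```

```text
pics
{'time_s': 0.0, 'joints': array([-1.49641634e+00,  3.13450327e-01,  1.49847785e+00, -1.75327991e-06,
        1.33100148e+00, -2.23386707e-01]), 'dq': array([-0.00082823,  0.00180588, -0.0031779 , -0.00047373, -0.00226785,
        0.00037431]), 'tau': array([ 3.04856012e-04, -4.12265003e+01, -2.59744084e+01, -1.22622987e-04,
        4.13034431e-03, -2.38682009e-05]), 'eef_pos': array([ 154.00876262, -501.71630321,  303.3195023 ]), 'ee_rot': array([-6.66708676e-04,  9.88937080e-01,  1.48334099e-01,  4.89103613e-05]), 'force': array([-0.41753316, -0.27693097,  0.75009998]), 'wrist_torque': array([ 0.00395979,  0.03962219, -0.01228327]), 'grip_force': 0.0, 'grip_width': 1.000734483078424}
side 372.6085429405073 372.6085429405073 320.94589585147344 195.48251532967333 [[ 0.91833023 -0.39517681  0.02246926]
 [-0.17550136 -0.45740582 -0.87176785]
 [ 0.35478001  0.79662739 -0.48940366]] [-482.48153234  137.72486937  586.59254831]
top 484.2770892965666 484.2770892965666 315.84594913841005 198.22891018192814 [[ 2.77869940e-02 -9.99609443e-01  2.97412685e-03]
 [-9.96341067e-01 -2.79364586e-02 -8.07714811e-02]
 [ 8.08230218e-02 -7.18848060e-04 -9.96728209e-01]] [   6.86300921  521.79762927 1237.3288024 ]
```

View pics/top0.png

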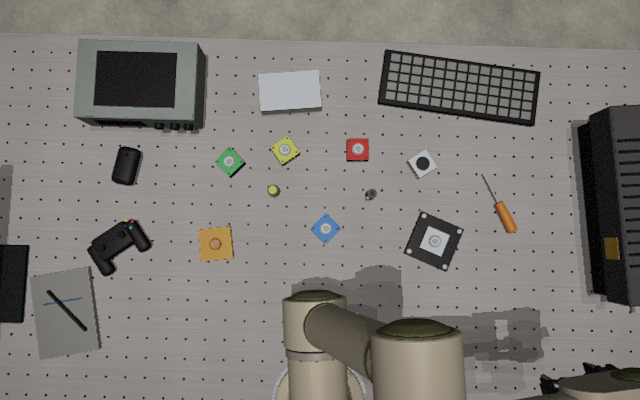

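View pics/side0.png

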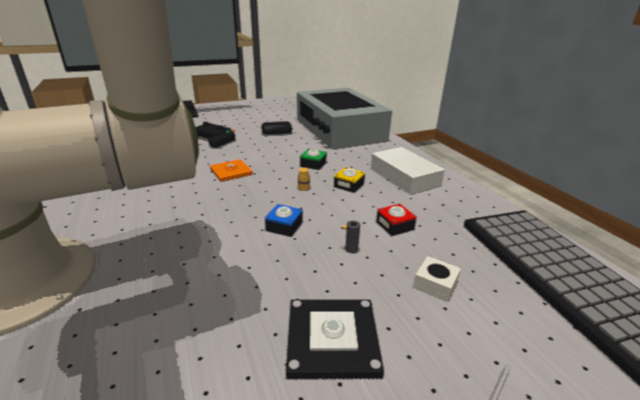

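Top view: green (230,162), yellow (285,151), red (358,150), white cap (422,164), blue (325,229), dock (215,244), base (434,241), objective (273,190), post (370,195). The side view shows the same pieces unoccluded: blue (284,218), yellow (349,178), green (313,157), red (396,218), cap (438,277), dock (231,170), base (335,335).

```bash
cat > h.py <<'E'
import cv2, numpy as np
from rig import ctrl
HSV={'blue':((100,120,60),(125,255,255)),'yellow':((24,120,60),(34,255,255)),'green':((50,120,40),(85,255,255)),
 'red':((0,170,60),(5,255,255)),'orange':((8,170,90),(20,255,255))}
ROI={'top':{'blue':(325,229),'yellow':(285,151),'green':(230,162),'red':(358,150),'orange':(215,244),'base':(434,241),'cap':(422,164)},
 'side':{'blue':(284,218),'yellow':(349,178),'green':(313,157),'red':(396,218),'orange':(231,170),'base':(333,331),'cap':(438,272)}}
def hull(c,img,near,col,r=28):
    h=cv2.cvtColor(img,cv2.COLOR_RGB2HSV)
    if col in HSV: m=cv2.inRange(h,*HSV[col])
    else: m=cv2.inRange(h,(0,0,150 if col=='base' else 170),(179,60,255))
    k=np.zeros_like(m);cv2.circle(k,near,r,255,-1);m&=k
    cs,_=cv2.findContours(m,cv2.RETR_EXTERNAL,cv2.CHAIN_APPROX_NONE)
    cs=[q for q in cs if cv2.contourArea(q)>25] 
    b=max(cs,key=cv2.contourArea)
    return cv2.convexHull(b)[:,0].astype(float)
def ray(c,p):
    d=c['R'].T@np.array([(p[0]-c['cx'])/c['fx'],(p[1]-c['cy'])/c['fy'],1.]); o=-c['R'].T@c['t']
    return o,d/np.linalg.norm(d)
def plane(c,p,z):
    o,d=ray(c,p);return o+d*(z-o[2])/d[2]
def tri(a,pa,b,pb):
    o1,d1=ray(a,pa);o2,d2=ray(b,pb)
    s=np.linalg.lstsq(np.c_[d1,-d2],o2-o1,rcond=None)[0]
    x,y=o1+s[0]*d1,o2+s[1]*d2
    return (x+y)/2,np.linalg.norm(x-y)
def rect(c,h,z):
    w=np.array([plane(c,p,z)[:2] for p in h],np.float32)
    (x,y),sz,a=cv2.minAreaRect(w)
    return np.array([x,y]),sz,(a+45)%90-45
def cent(c,h,z):  # rect centre on plane, back in pixels
    xy=rect(c,h,z)[0];q=c['R']@np.r_[xy,z]+c['t'];return q[:2]/q[2]*c['fx']+[c['cx'],c['cy']]
E
python3 - <<'E'
from h import *
T=ctrl.capture('top');S=ctrl.capture('side')
for n,z in dict(blue=32,yellow=32,green=32,red=32,orange=12,base=20,cap=28).items():
    ht=hull(T,T['image'],ROI['top'][n],n)
    hs=hull(S,S['image'],ROI['side'][n],n)
    p,e=tri(T,cent(T,ht,z),S,cent(S,hs,z))
    print(n,'tri',p.round(1),round(e,1),*[ (r[0].round(1),np.round(r[1]),round(r[2],1)) for r in (rect(T,ht,z),rect(S,hs,z))])
for n,p in dict(obj=(273,190),post=(370,194)).items(): print(n,plane(T,p,50).round())
E
```

```text
blue tri [443.9  -5.3  29.8] 1.7 (array([444.7,  -5.4]), array([53., 53.]), -43.4) (array([442. ,  -8.4]), array([63., 59.]), -43.5)
yellow tri [644.3 106.7  29.2] 1.1 (array([644.4, 106.3]), array([56., 56.]), 35.9) (array([641. , 101.8]), array([59., 57.]), 35.1)
green tri [613.8 251.9  26.7] 6.2 (array([615.9, 249.9]), array([43., 55.]), -38.9) (array([605.9, 241. ]), array([65., 58.]), -42.9)
red tri [652.3 -82.1  28.2] 0.5 (array([651.8, -81.9]), array([53., 52.]), 1.3) (array([648.2, -87.1]), array([58., 60.]), 1.6)Traceback (most recent call last):
  File "<stdin>", line 4, in <module>
  File "h.py", line 14, in hull
    b=max(cs,key=cv2.contourArea)
ValueError: max() iterable argument is empty
```

```bash
python3 - <<'E'
from h import *
T=ctrl.capture('top');S=ctrl.capture('side')
for c,n in((T,'top'),(S,'side')):
    h=cv2.cvtColor(c['image'],cv2.COLOR_RGB2HSV)
    g=lambda x,y:h[y,x].tolist()
    print([g(*p) for p in ([(205,235),(225,255),(230,152),(222,160),(238,165),(410,163),(424,153),(418,240),(440,228),(415,250),(400,200)] if n=='top' else [(220,172),(245,172),(305,158),(320,160),(425,270),(450,270),(320,320),(345,345),(300,200)])])
E
sed -i "s/(50,120,40),(85/(45,80,30),(90/; s/(8,170,90),(20/(6,120,60),(23/; s/r=28/r=34/" h.py
cat > m.py <<'E'
from h import *
T=ctrl.capture('top');S=ctrl.capture('side')
for n,z in dict(green=32,orange=12,base=20,cap=28).items():
  try:
    ht=hull(T,T['image'],ROI['top'][n],n)
    hs=hull(S,S['image'],ROI['side'][n],n)
    p,e=tri(T,cent(T,ht,z),S,cent(S,hs,z))
    print(n,'tri',p.round(1),round(e,1),*[ (r[0].round(1),np.round(r[1]),round(r[2],1)) for r in (rect(T,ht,z),rect(S,hs,z))])
  except Exception as e: print(n,e)
for n,p in dict(obj=(273,190),post=(370,194)).items(): print(n,plane(T,p,50).round())
E
python3 m.py
```

```text
[[19, 144, 174], [21, 137, 175], [66, 123, 158], [66, 111, 151], [65, 111, 166], [120, 6, 166], [98, 6, 184], [0, 0, 55], [20, 15, 51], [120, 5, 56], [3, 15, 150]]
[[15, 244, 225], [14, 241, 184], [69, 181, 69], [66, 145, 44], [22, 31, 223], [18, 34, 197], [26, 16, 220], [26, 20, 217], [9, 19, 171]]
green tri [609.4 248.3  28.7] 3.3 (array([610.5, 247.1]), array([56., 57.]), -43.2) (array([604.8, 241.4]), array([68., 60.]), -42.9)
orange tri [397.1 279.2   8.2] 1.2 (array([397.8, 278.3]), array([82., 84.]), 8.4) (array([395.3, 271.3]), array([ 89., 103.]), 7.9)
base tri [ 419.1 -286.9   19.8] 1.3 (array([ 419.7, -287.2]), array([59., 59.]), -22.2) (array([ 418.4, -286.9]), array([60., 60.]), -22.1)
cap tri [ 616.1 -247.3   48.2] 2.9 (array([ 620.6, -252.6]), array([54., 54.]), 33.5) (array([ 634. , -227.9]), array([107.,  80.]), 33.6)
obj [537. 131.  50.]
post [ 534. -116.   50.]
```

```bash
python3 -m creep '[[[11.6,19.85,-4,0,0,5.9],[11.6,19.85,-4,0,0,5.9],[11.6,19.85,-4,0,0,5.9],[11.6,19.85,-4,0,0,5.9],[11.6,19.85,-4,0,0,5.9],[11.6,19.85,-4,0,0,5.9],[11.6,19.85,-4,0,0,5.9],[11.6,19.85,-4,0,0,5.9],[11.6,19.85,-4,0,0,5.9],[11.6,19.85,-4,0,0,5.9],[11.6,19.85,-4,0,0,5.9],[11.6,19.85,-4,0,0,5.9],[11.6,19.85,-4,0,0,5.9],[11.6,19.85,-4,0,0,5.9],[11.6,19.85,-4,0,0,5.9],[11.6,19.85,-4,0,0,5.9],[11.6,19.85,-4,0,0,5.9],[11.6,19.85,-4,0,0,5.9]]]' 85 40
python3 - <<'E'
from h import *
for n in('side','top'):
    cv2.imwrite(f'pics/a_{n}.png',ctrl.capture(n)['image'][:,:,::-1])
E
```

```text
time_s: 1.9
eef_pos: [443.8, -6.7, 204.1]
ee_rot: [0.0, 0.919, 0.395, 0.0]
force: [0.3, -0.5, 0.8]
grip_width: 0.992
grip_force: 0.0
```

View pics/a_side.png

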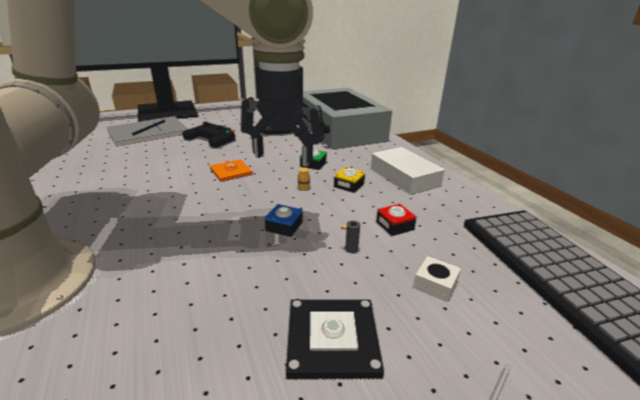

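The gripper hangs open above the blue module (gripper ~(284,130), module (284,218)), lined up; going down.

```bash
python3 -m creep '[[[0,0,-1.5,0,0,0],[0,0,-3,0,0,0],[0,0,-4,0,0,0],[0,0,-4.6,0,0,0],[0,0,-5,0,0,0],[0,0,-5,0,0,0],[0,0,-5,0,0,0]]]' 85 40; python3 -m creep '[[[0,0,0,0,0,0],[0,0,0,0,0,0],[0,0,0,0,0,0],[0,0,0,0,0,0],[0,0,0,0,0,0],[0,0,0,0,0,0],[0,0,0,0,0,0],[0,0,0,0,0,0],[0,0,0,0,0,0],[0,0,0,0,0,0]]]' 40 40; python3 -m creep '[[[0,0,1,0,0,0],[0,0,2,0,0,0],[0,0,4,0,0,0],[0,0,4,0,0,0],[0,0,4,0,0,0]]]'
```

```text
time_s: 2.58
eef_pos: [444.0, -6.4, 79.1]
ee_rot: [-0.0, 0.919, 0.395, -0.0]
force: [0.2, 0.1, 0.7]
grip_width: 0.997
grip_force: 0.0
time_s: 3.42
eef_pos: [444.3, -5.8, 79.9]
ee_rot: [0.001, 0.919, 0.395, 0.0]
force: [-2.4, -0.5, 6.5]
grip_width: 0.646
grip_force: 42.7
time_s: 3.83
eef_pos: [445.0, -5.9, 181.5]
ee_rot: [0.002, 0.919, 0.395, 0.002]
force: [-0.0, -0.2, -3.4]
grip_width: 0.644
grip_force: 44.9
```

Grasp is good (55 mm). Carry to the base and hover just above the spigot.

```bash
python3 -m creep '[[[-1,-11.25,0,0,0,4.25],[-1,-11.25,0,0,0,4.25],[-1,-11.25,0,0,0,4.25],[-1,-11.25,0,0,0,4.25],[-1,-11.25,0,0,0,4.25],[-1,-11.25,0,0,0,4.25],[-1,-11.25,0,0,0,4.25],[-1,-11.25,0,0,0,4.25],[-1,-11.25,0,0,0,4.25],[-1,-11.25,0,0,0,4.25],[-1,-11.25,0,0,0,4.25],[-1,-11.25,-1.5,0,0,4.25],[-1,-11.25,-2.5,0,0,4.25],[-1,-11.25,-2.5,0,0,4.25],[-1,-11.25,-2.5,0,0,4.25],[-1,-11.25,-2.5,0,0,4.25]]]'
python3 - <<'E'
from h import *
c=ctrl.capture('side');cv2.imwrite('pics/b.png',cv2.resize(c['image'][180:400,200:480,::-1],None,fx=2.5,fy=2.5))
E
```

```text
time_s: 5.17
eef_pos: [419.7, -286.7, 117.8]
ee_rot: [0.001, 0.83, 0.558, 0.0]
force: [1.2, -0.6, -1.5]
grip_width: 0.647
grip_force: 44.7
```

View pics/b.png

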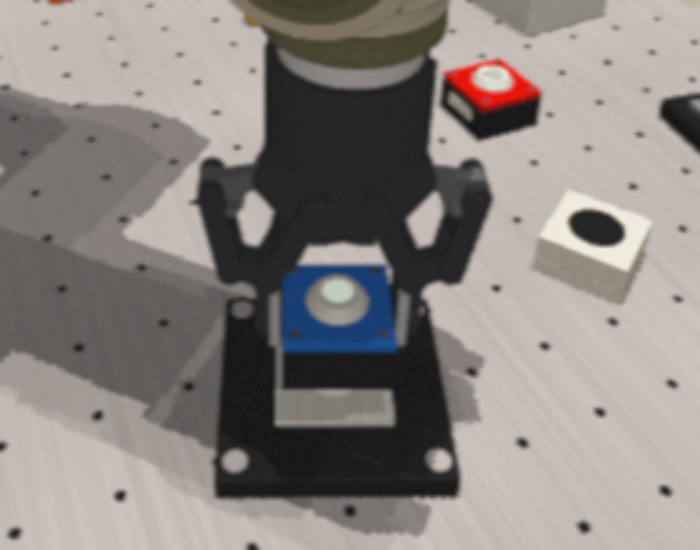

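Blue module hovers square over the flange (blue plate ~(338,308) in the crop, flange edge at (335,407)). Lower, release, rise.

```bash
python3 -m creep '[[[0,0,-0.3,0,0,0],[0,0,-0.5,0,0,0],[0,0,-0.6,0,0,0],[0,0,-0.68,0,0,0],[0,0,-0.7,0,0,0],[0,0,-0.7,0,0,0],[0,0,-0.7,0,0,0]]]'; python3 -m creep '[[[0,0,0,0,0,0],[0,0,0,0,0,0],[0,0,0,0,0,0],[0,0,0,0,0,0],[0,0,0,0,0,0],[0,0,0,0,0,0]]]' 85 40;  python3 -m creep '[[[0,0,1,0,0,0],[0,0,2.5,0,0,0],[0,0,4,0,0,0],[0,0,4,0,0,0]]]'
```

```text
time_s: 5.8
eef_pos: [418.9, -286.8, 99.9]
ee_rot: [-0.0, 0.83, 0.558, -0.0]
force: [-5.7, 4.0, 11.9]
grip_width: 0.645
grip_force: 46.4
time_s: 6.3
eef_pos: [419.0, -286.9, 98.8]
ee_rot: [-0.0, 0.83, 0.558, -0.0]
force: [-0.3, -0.8, 0.2]
grip_width: 0.994
grip_force: 0.0
time_s: 6.63
eef_pos: [420.6, -288.5, 205.3]
ee_rot: [0.006, 0.83, 0.558, 0.001]
force: [-0.5, -1.2, 0.8]
grip_width: 0.992
grip_force: 0.0
```

```bash
python3 -m creep '[[[9,15.75,0,0,0,-6.4],[9,15.75,0,0,0,-6.4],[9,15.75,0,0,0,-6.4],[9,15.75,0,0,0,-6.4],[9,15.75,0,0,0,-6.4],[9,15.75,0,0,0,-6.4],[9,15.75,0,0,0,-6.4],[9,15.75,0,0,0,-6.4],[9,15.75,0,0,0,-6.4],[9,15.75,0,0,0,-6.4],[9,15.75,0,0,0,-6.4],[9,15.75,0,0,0,-6.4],[9,15.75,0,0,0,-6.4],[9,15.75,0,0,0,-6.4],[9,15.75,-1,0,0,-6.4],[9,15.75,-2,0,0,-6.4],[9,15.75,-2,0,0,-6.4]]]'
python3 - <<'E'
from h import *
T=ctrl.capture('top');S=ctrl.capture('side')
hs=hull(S,S['image'],(333,308),'blue',50);ht=hull(T,T['image'],(434,238),'blue',40)
print(rect(T,ht,52),rect(S,hs,52),tri(T,cent(T,ht,52),S,cent(S,hs,52)))
cv2.imwrite('pics/c.png',cv2.resize(S['image'][60:360,220:480,::-1],None,fx=2,fy=2))
E
```

```text
time_s: 8.05
eef_pos: [641.8, 105.4, 144.1]
ee_rot: [-0.001, 0.952, 0.307, -0.004]
force: [-1.8, -0.7, -1.5]
grip_width: 0.993
grip_force: 0.0
(array([ 420.449646  , -286.33004761]), (57.90992736816406, 56.80671691894531), -21.73181915283203) (array([ 417.94821167, -288.11856079]), (58.95111846923828, 58.333248138427734), -21.96910858154297) (array([ 419.68427633, -286.55009388,   49.84328117]), np.float64(1.6571097142421185))
```

View pics/c.png

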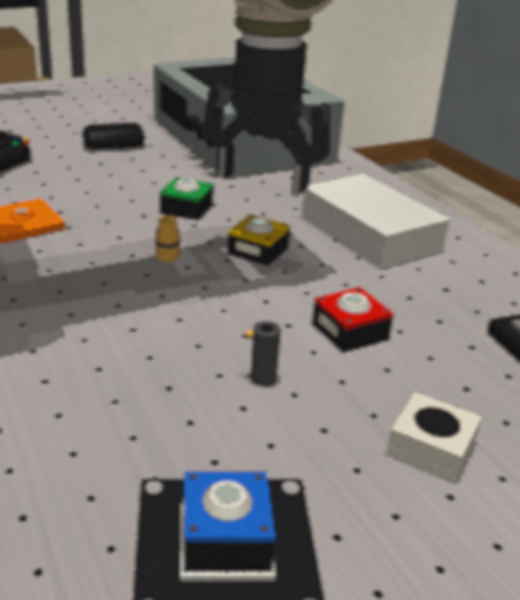

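Blue sits flat and square on the flange; gripper is over the yellow module (258,235 in crop), clear of the white box. Grasp.

```bash
python3 -m creep '[[[0,0,-1.2,0,0,0],[0,0,-2,0,0,0],[0,0,-2.7,0,0,0],[0,0,-2.7,0,0,0],[0,0,-2.7,0,0,0]]]' 85 40; python3 -m creep '[[[0,0,0,0,0,0],[0,0,0,0,0,0],[0,0,0,0,0,0],[0,0,0,0,0,0],[0,0,0,0,0,0],[0,0,0,0,0,0],[0,0,0,0,0,0],[0,0,0,0,0,0],[0,0,0,0,0,0],[0,0,0,0,0,0]]]' 40 40; python3 -m creep '[[[0,0,1,0,0,0],[0,0,2,0,0,0],[0,0,4,0,0,0],[0,0,4,0,0,0],[0,0,4,0,0,0]]]'
```

```text
time_s: 8.57
eef_pos: [644.5, 106.4, 82.9]
ee_rot: [0.0, 0.952, 0.307, 0.001]
force: [0.4, 0.3, 0.4]
grip_width: 0.994
grip_force: 0.0
time_s: 9.4
eef_pos: [644.8, 106.8, 83.5]
ee_rot: [0.001, 0.952, 0.307, 0.001]
force: [-1.3, -1.0, 6.8]
grip_width: 0.645
grip_force: 43.6
time_s: 9.82
eef_pos: [645.1, 106.9, 185.5]
ee_rot: [0.001, 0.952, 0.308, 0.003]
force: [-0.3, 0.9, -2.4]
grip_width: 0.649
grip_force: 43.9
```

```bash
python3 -m creep '[[[-8.96,-15.75,0,0,0,6.4],[-8.96,-15.75,0,0,0,6.4],[-8.96,-15.75,0,0,0,6.4],[-8.96,-15.75,0,0,0,6.4],[-8.96,-15.75,0,0,0,6.4],[-8.96,-15.75,0,0,0,6.4],[-8.96,-15.75,0,0,0,6.4],[-8.96,-15.75,0,0,0,6.4],[-8.96,-15.75,0,0,0,6.4],[-8.96,-15.75,0,0,0,6.4],[-8.96,-15.75,0,0,0,6.4],[-8.96,-15.75,0,0,0,6.4],[-8.96,-15.75,0,0,0,6.4],[-8.96,-15.75,0,0,0,6.4],[-8.96,-15.75,0,0,0,6.4],[-8.96,-15.75,-1,0,0,6.4],[-8.96,-15.75,-1.1,0,0,6.4],[-8.96,-15.75,-1.1,0,0,6.4],[-8.96,-15.75,-1.1,0,0,6.4]]]'
python3 - <<'E'
from h import *
S=ctrl.capture('side');s=ctrl.sense();z=s['eef_pos'][2]-83.5+32
h=hull(S,S['image'],(333,285),'yellow',45);print(s['eef_pos'],z,rect(S,h,z))
cv2.imwrite('pics/d.png',cv2.resize(S['image'][180:400,200:480,::-1],None,fx=2.5,fy=2.5))
E
```

```text
time_s: 11.4
eef_pos: [420.5, -286.4, 154.3]
ee_rot: [-0.0, 0.83, 0.558, 0.0]
force: [0.6, -0.2, -1.8]
grip_width: 0.649
grip_force: 43.9
[ 420.50814786 -286.68488382  154.63225947] 103.13225947362213 (array([ 418.57116699, -289.50820923]), (56.01107406616211, 54.45060348510742), -21.99510955810547)
```

View pics/d.png

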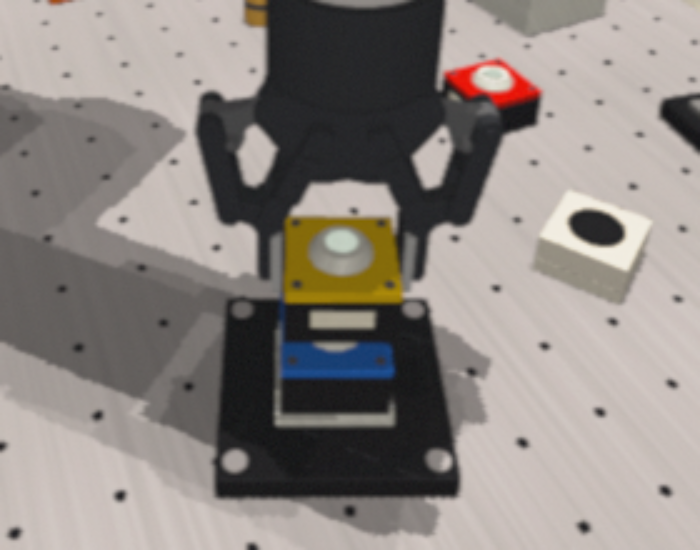

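Yellow (342,258) hovers squarely above blue (338,360). Lower and release.

```bash
python3 -m creep '[[[0,0,-0.3,0,0,0],[0,0,-0.5,0,0,0],[0,0,-0.65,0,0,0],[0,0,-0.75,0,0,0],[0,0,-0.8,0,0,0],[0,0,-0.8,0,0,0],[0,0,-0.8,0,0,0]]]'; python3 -m creep '[[[0,0,0,0,0,0],[0,0,0,0,0,0],[0,0,0,0,0,0],[0,0,0,0,0,0],[0,0,0,0,0,0],[0,0,0,0,0,0]]]' 85 40;  python3 -m creep '[[[0,0,1,0,0,0],[0,0,2.5,0,0,0],[0,0,4,0,0,0],[0,0,4,0,0,0]]]'
```

```text
time_s: 12.03
eef_pos: [419.9, -286.8, 135.4]
ee_rot: [-0.0, 0.83, 0.558, -0.0]
force: [-6.8, 6.3, 18.0]
grip_width: 0.648
grip_force: 46.4
time_s: 12.53
eef_pos: [420.0, -286.9, 133.8]
ee_rot: [-0.0, 0.83, 0.558, -0.0]
force: [0.7, -1.2, -0.4]
grip_width: 0.997
grip_force: 0.0
time_s: 12.87
eef_pos: [421.5, -288.3, 240.4]
ee_rot: [0.006, 0.83, 0.558, 0.001]
force: [1.0, -1.1, 1.2]
grip_width: 0.996
grip_force: 0.0
```

```bash
python3 -m creep '[[[7.6,21.4,0,0,0,-4.2],[7.6,21.4,0,0,0,-4.2],[7.6,21.4,0,0,0,-4.2],[7.6,21.4,0,0,0,-4.2],[7.6,21.4,0,0,0,-4.2],[7.6,21.4,0,0,0,-4.2],[7.6,21.4,0,0,0,-4.2],[7.6,21.4,0,0,0,-4.2],[7.6,21.4,0,0,0,-4.2],[7.6,21.4,0,0,0,-4.2],[7.6,21.4,0,0,0,-4.2],[7.6,21.4,0,0,0,-4.2],[7.6,21.4,-1,0,0,-4.2],[7.6,21.4,-2,0,0,-4.2],[7.6,21.4,-3.4,0,0,-4.2],[7.6,21.4,-3.4,0,0,-4.2],[7.6,21.4,-3.4,0,0,-4.2],[7.6,21.4,-3.4,0,0,-4.2]]]'
python3 - <<'E'
from h import *
T=ctrl.capture('top');S=ctrl.capture('side')
hs=hull(S,S['image'],(333,288),'yellow',50);ht=hull(T,T['image'],(434,238),'yellow',40)
print(rect(T,ht,84),rect(S,hs,84),tri(T,cent(T,ht,84),S,cent(S,hs,84)))
hs=hull(S,S['image'],(313,157),'green',25);print(rect(S,hs,32))
cv2.imwrite('pics/e.png',cv2.resize(S['image'][60:360,220:480,::-1],None,fx=2,fy=2))
E
```

```text
time_s: 14.37
eef_pos: [610.6, 247.5, 150.4]
ee_rot: [0.0, 0.918, 0.397, 0.001]
force: [0.8, -0.7, 0.6]
grip_width: 0.996
grip_force: 0.0
(array([ 420.79351807, -287.07699585]), (57.3267822265625, 57.72092819213867), -22.09247589111328) (array([ 419.36633301, -288.53292847]), (58.63645935058594, 54.65773391723633), -22.069114685058594) (array([ 420.44006371, -287.30224542,   82.53918215]), np.float64(0.7697092105695167))
(array([605.01843262, 239.69729614]), (66.4358139038086, 57.21571350097656), -44.89604568481445)
```

View pics/e.png

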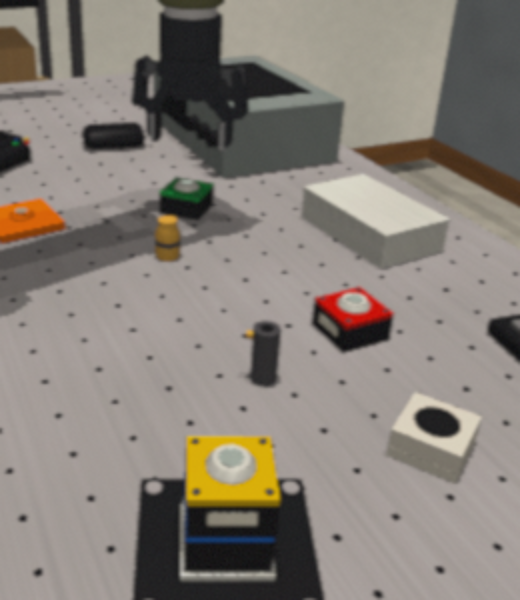

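Yellow sits on blue; the gripper is over green (187,195). Grasp.

```bash
python3 -m creep '[[[0,0,-1.2,0,0,0],[0,0,-2,0,0,0],[0,0,-2.7,0,0,0],[0,0,-2.7,0,0,0],[0,0,-2.7,0,0,0]]]' 85 40; python3 -m creep '[[[0,0,0,0,0,0],[0,0,0,0,0,0],[0,0,0,0,0,0],[0,0,0,0,0,0],[0,0,0,0,0,0],[0,0,0,0,0,0],[0,0,0,0,0,0],[0,0,0,0,0,0],[0,0,0,0,0,0],[0,0,0,0,0,0]]]' 40 40; python3 -m creep '[[[0,0,1,0,0,0],[0,0,2,0,0,0],[0,0,4,0,0,0],[0,0,5,0,0,0],[0,0,5,0,0,0],[0,0,5,0,0,0]]]'
```

```text
time_s: 14.88
eef_pos: [610.6, 247.6, 82.9]
ee_rot: [0.0, 0.918, 0.397, 0.001]
force: [-0.0, 0.2, 0.6]
grip_width: 0.996
grip_force: 0.0
time_s: 15.72
eef_pos: [610.7, 248.2, 83.5]
ee_rot: [0.0, 0.918, 0.397, 0.001]
force: [-1.4, -0.2, 6.5]
grip_width: 0.649
grip_force: 43.4
time_s: 16.22
eef_pos: [610.4, 248.2, 208.8]
ee_rot: [0.0, 0.918, 0.397, 0.002]
force: [-0.9, -0.4, -2.7]
grip_width: 0.647
grip_force: 44.0
```

```bash
python3 -m creep '[[[-7.59,-21.4,0,0,0,4.2],[-7.59,-21.4,0,0,0,4.2],[-7.59,-21.4,0,0,0,4.2],[-7.59,-21.4,0,0,0,4.2],[-7.59,-21.4,0,0,0,4.2],[-7.59,-21.4,0,0,0,4.2],[-7.59,-21.4,0,0,0,4.2],[-7.59,-21.4,0,0,0,4.2],[-7.59,-21.4,0,0,0,4.2],[-7.59,-21.4,0,0,0,4.2],[-7.59,-21.4,0,0,0,4.2],[-7.59,-21.4,0,0,0,4.2],[-7.59,-21.4,0,0,0,4.2],[-7.59,-21.4,0,0,0,4.2],[-7.59,-21.4,0,0,0,4.2],[-7.59,-21.4,0,0,0,4.2],[-7.59,-21.4,0,0,0,4.2],[-7.59,-21.4,-0.9,0,0,4.2],[-7.59,-21.4,-0.9,0,0,4.2],[-7.59,-21.4,-0.9,0,0,4.2]]]'
python3 - <<'E'
from h import *
S=ctrl.capture('side');s=ctrl.sense();z=s['eef_pos'][2]-83.5+32
h=hull(S,S['image'],(333,262),'green',45);print(s['eef_pos'],z,rect(S,h,z))
E
```

```text
time_s: 17.88
eef_pos: [420.3, -285.5, 183.2]
ee_rot: [-0.001, 0.829, 0.559, -0.0]
force: [0.4, -0.1, -1.6]
grip_width: 0.65
grip_force: 43.9
[ 420.5971792  -286.04712162  184.0642069 ] 132.56420690366514 (array([ 418.50015259, -288.76812744]), (61.796512603759766, 56.62940216064453), -22.2178955078125)
```

Same reading as yellow gave at its hover; lower and release.

```bash
python3 -m creep '[[[0,0,-0.2,0,0,0],[0,0,-0.4,0,0,0],[0,0,-0.55,0,0,0],[0,0,-0.65,0,0,0],[0,0,-0.72,0,0,0],[0,0,-0.72,0,0,0],[0,0,-0.72,0,0,0]]]'; python3 -m creep '[[[0,0,0,0,0,0],[0,0,0,0,0,0],[0,0,0,0,0,0],[0,0,0,0,0,0],[0,0,0,0,0,0],[0,0,0,0,0,0]]]' 85 40;  python3 -m creep '[[[0,0,1,0,0,0],[0,0,2.5,0,0,0],[0,0,4,0,0,0],[0,0,4,0,0,0]]]'
```

```text
time_s: 18.52
eef_pos: [420.3, -286.8, 167.4]
ee_rot: [0.0, 0.83, 0.558, -0.0]
force: [-5.5, 6.5, 15.8]
grip_width: 0.647
grip_force: 46.2
time_s: 19.02
eef_pos: [420.3, -286.9, 165.8]
ee_rot: [-0.0, 0.83, 0.558, 0.0]
force: [0.3, 0.0, 0.3]
grip_width: 0.993
grip_force: 0.0
time_s: 19.35
eef_pos: [421.6, -288.2, 272.6]
ee_rot: [0.006, 0.83, 0.558, 0.001]
force: [0.6, -0.3, 0.4]
grip_width: 1.0
grip_force: 0.0
```

```bash
python3 -m creep '[[[8,1.37,0,0,0,-6.85],[8,1.37,0,0,0,-6.85],[8,1.37,0,0,0,-6.85],[8,1.37,0,0,0,-6.85],[8,1.37,0,0,0,-6.85],[8,1.37,0,0,0,-6.85],[8,1.37,0,0,0,-6.85],[8,1.37,-2,0,0,-6.85],[8,1.37,-3,0,0,-6.85],[8,1.37,-4.6,0,0,-6.85],[8,1.37,-4.6,0,0,-6.85],[8,1.37,-4.6,0,0,-6.85],[8,1.37,-4.6,0,0,-6.85]]]'
python3 - <<'E'
from h import *
T=ctrl.capture('top');S=ctrl.capture('side')
hs=hull(S,S['image'],(333,270),'green',50);ht=hull(T,T['image'],(434,238),'green',40)
print(rect(T,ht,116),rect(S,hs,116),tri(T,cent(T,ht,116),S,cent(S,hs,116)))
# cap: black disc (top face, z=28)
i=S['image'];h=cv2.cvtColor(i,cv2.COLOR_RGB2HSV);m=cv2.inRange(h,(0,0,0),(179,255,80));k=np.zeros_like(m);cv2.circle(k,(438,271),18,255,-1)
q=cv2.boundingRect(m&k);print('disc',q,plane(S,(q[0]+q[2]/2-.5,q[1]+q[3]/2-.5),28))
cv2.imwrite('pics/f.png',cv2.resize(i[100:380,260:540,::-1],None,fx=2,fy=2))
E
```

```text
time_s: 20.43
eef_pos: [620.6, -253.5, 153.9]
ee_rot: [0.001, 0.957, 0.289, 0.001]
force: [-0.2, 0.1, 1.0]
grip_width: 0.995
grip_force: 0.0
(array([ 418.12591553, -294.64889526]), (41.27547073364258, 57.7282829284668), -22.833831787109375) (array([ 418.86526489, -288.45373535]), (62.36344909667969, 56.578182220458984), -21.949203491210938) (array([ 417.36592359, -293.11612234,  120.36808317]), np.float64(1.6654443223235256))
disc (427, 264, 23, 15) [ 618.74984807 -251.87528805   28.        ]
```

View pics/f.png

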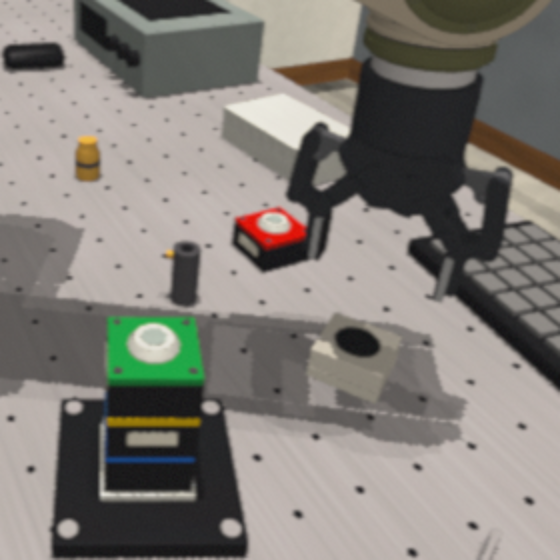

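Green stands square on the stack (155,345); the cap's disc (357,340) agrees between views within 2 mm. Grasp the cap.

```bash
python3 -m creep '[[[0,0,-1.2,0,0,0],[0,0,-2,0,0,0],[0,0,-2.8,0,0,0],[0,0,-2.8,0,0,0],[0,0,-2.8,0,0,0]]]' 85 40; python3 -m creep '[[[0,0,0,0,0,0],[0,0,0,0,0,0],[0,0,0,0,0,0],[0,0,0,0,0,0],[0,0,0,0,0,0],[0,0,0,0,0,0],[0,0,0,0,0,0],[0,0,0,0,0,0],[0,0,0,0,0,0],[0,0,0,0,0,0]]]' 40 40; python3 -m creep '[[[0,0,1,0,0,0],[0,0,2,0,0,0],[0,0,4,0,0,0],[0,0,6.5,0,0,0],[0,0,6.5,0,0,0],[0,0,6.5,0,0,0],[0,0,6.5,0,0,0]]]'
```

```text
time_s: 20.95
eef_pos: [620.6, -252.9, 82.2]
ee_rot: [0.0, 0.957, 0.289, 0.0]
force: [0.1, 0.3, 0.8]
grip_width: 0.992
grip_force: 0.0
time_s: 21.78
eef_pos: [620.9, -253.0, 83.1]
ee_rot: [0.001, 0.957, 0.289, 0.001]
force: [-0.8, 1.3, 6.7]
grip_width: 0.647
grip_force: 43.1
time_s: 22.37
eef_pos: [620.5, -252.8, 245.8]
ee_rot: [0.002, 0.957, 0.289, 0.001]
force: [-0.6, 0.6, -2.7]
grip_width: 0.64
grip_force: 43.4
```

```bash
python3 -m creep '[[[-8,-1.37,0,0,0,6.85],[-8,-1.37,0,0,0,6.85],[-8,-1.37,0,0,0,6.85],[-8,-1.37,0,0,0,6.85],[-8,-1.37,0,0,0,6.85],[-8,-1.37,0,0,0,6.85],[-8,-1.37,0,0,0,6.85],[-8,-1.37,0,0,0,6.85],[-8,-1.37,0,0,0,6.85],[-8,-1.37,-1.1,0,0,6.85],[-8,-1.37,-1.1,0,0,6.85],[-8,-1.37,-1.1,0,0,6.85],[-8,-1.37,-1.1,0,0,6.85]]]'
python3 - <<'E'
from h import *
S=ctrl.capture('side')
cv2.imwrite('pics/g.png',cv2.resize(S['image'][140:380,200:480,::-1],None,fx=2.5,fy=2.5))
E
```

```text
time_s: 23.45
eef_pos: [420.9, -286.9, 216.4]
ee_rot: [0.0, 0.83, 0.558, 0.0]
force: [-0.3, 0.2, -0.6]
grip_width: 0.642
grip_force: 43.5
```

View pics/g.png

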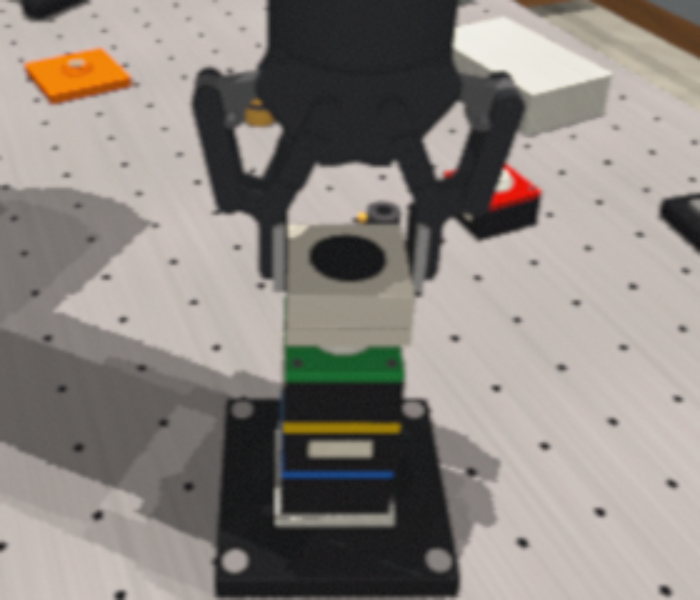

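The cap (348,275) hovers square over green (344,362). Lower 0.73 units and release.

```bash
python3 -m creep '[[[0,0,-0.2,0,0,0],[0,0,-0.4,0,0,0],[0,0,-0.55,0,0,0],[0,0,-0.65,0,0,0],[0,0,-0.73,0,0,0],[0,0,-0.73,0,0,0],[0,0,-0.73,0,0,0]]]'; python3 -m creep '[[[0,0,0,0,0,0],[0,0,0,0,0,0],[0,0,0,0,0,0],[0,0,0,0,0,0],[0,0,0,0,0,0],[0,0,0,0,0,0]]]' 85 40;  python3 -m creep '[[[0,0,1,0,0,0],[0,0,2.5,0,0,0],[0,0,3.5,0,0,0],[0,0,3.5,0,0,0]]]'
```

```text
time_s: 24.08
eef_pos: [420.3, -286.9, 199.0]
ee_rot: [0.0, 0.83, 0.558, -0.0]
force: [-5.1, 4.1, 13.3]
grip_width: 0.641
grip_force: 45.3
time_s: 24.58
eef_pos: [420.3, -286.9, 197.5]
ee_rot: [-0.0, 0.83, 0.558, -0.0]
force: [-0.1, -0.8, 0.1]
grip_width: 0.995
grip_force: 0.0
time_s: 24.92
eef_pos: [421.2, -287.8, 290.2]
ee_rot: [0.004, 0.83, 0.558, 0.001]
force: [-0.6, -0.0, 1.1]
grip_width: 0.998
grip_force: 0.0
```

```bash
python3 -m creep '[[[9.26,8.2,0,0,0,4.7],[9.26,8.2,0,0,0,4.7],[9.26,8.2,0,0,0,4.7],[9.26,8.2,0,0,0,4.7],[9.26,8.2,0,0,0,4.7],[9.26,8.2,0,0,0,4.7],[9.26,8.2,0,0,0,4.7],[9.26,8.2,0,0,0,4.7],[9.26,8.2,-2,0,0,4.7],[9.26,8.2,-4,0,0,4.7],[9.26,8.2,-5.4,0,0,4.7],[9.26,8.2,-5.4,0,0,4.7],[9.26,8.2,-5.4,0,0,4.7],[9.26,8.2,-5.4,0,0,4.7],[9.26,8.2,-5.4,0,0,4.7]]]'
python3 - <<'E'
from h import *
S=ctrl.capture('side')
cv2.imwrite('pics/i.png',cv2.resize(S['image'][100:380,260:540,::-1],None,fx=2,fy=2))
E
```

```text
time_s: 26.17
eef_pos: [652.9, -82.3, 153.2]
ee_rot: [0.002, 0.699, 0.715, 0.001]
force: [-0.2, 0.3, -0.1]
grip_width: 0.993
grip_force: 0.0
```

View pics/i.png

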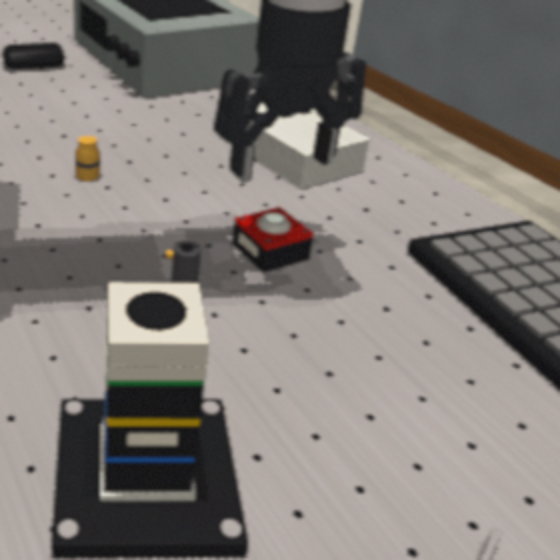

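The four-piece column stands complete and square (155,310–490); the gripper is over red (273,237). Grasp it.

```bash
python3 -m creep '[[[0,0,-1.2,0,0,0],[0,0,-2,0,0,0],[0,0,-2.75,0,0,0],[0,0,-2.75,0,0,0],[0,0,-2.75,0,0,0]]]' 85 40; python3 -m creep '[[[0,0,0,0,0,0],[0,0,0,0,0,0],[0,0,0,0,0,0],[0,0,0,0,0,0],[0,0,0,0,0,0],[0,0,0,0,0,0],[0,0,0,0,0,0],[0,0,0,0,0,0],[0,0,0,0,0,0],[0,0,0,0,0,0]]]' 40 40; python3 -m creep '[[[0,0,1,0,0,0],[0,0,2,0,0,0],[0,0,4,0,0,0],[0,0,4,0,0,0],[0,0,4,0,0,0]]]'
```

```text
time_s: 26.63
eef_pos: [652.3, -82.1, 82.8]
ee_rot: [0.001, 0.699, 0.715, 0.0]
force: [0.9, 0.5, -0.1]
grip_width: 0.997
grip_force: 0.0
time_s: 27.47
eef_pos: [652.6, -82.1, 83.6]
ee_rot: [0.002, 0.699, 0.715, 0.001]
force: [0.2, -0.9, 6.4]
grip_width: 0.649
grip_force: 42.8
time_s: 27.88
eef_pos: [652.9, -82.2, 185.6]
ee_rot: [0.003, 0.699, 0.715, 0.002]
force: [0.1, -0.0, -2.3]
grip_width: 0.643
grip_force: 43.9
```

```bash
python3 -m creep '[[[-10.17,14.42,0,0,0,1.4],[-10.17,14.42,0,0,0,1.4],[-10.17,14.42,0,0,0,1.4],[-10.17,14.42,0,0,0,1.4],[-10.17,14.42,0,0,0,1.4],[-10.17,14.42,0,0,0,1.4],[-10.17,14.42,0,0,0,1.4],[-10.17,14.42,0,0,0,1.4],[-10.17,14.42,0,0,0,1.4],[-10.17,14.42,0,0,0,1.4],[-10.17,14.42,0,0,0,1.4],[-10.17,14.42,0,0,0,1.4],[-10.17,14.42,0,0,0,1.4],[-10.17,14.42,0,0,0,1.4],[-10.17,14.42,0,0,0,1.4],[-10.17,14.42,-2,0,0,1.4],[-10.17,14.42,-2.8,0,0,1.4],[-10.17,14.42,-2.8,0,0,1.4],[-10.17,14.42,-2.8,0,0,1.4]]]'
python3 - <<'E'
from h import *
S=ctrl.capture('side')
cv2.imwrite('pics/j.png',cv2.resize(S['image'][60:240,140:360,::-1],None,fx=3,fy=3))
E
```

```text
time_s: 29.47
eef_pos: [397.7, 277.9, 111.0]
ee_rot: [-0.001, 0.655, 0.756, -0.001]
force: [-0.2, 0.8, -1.2]
grip_width: 0.644
grip_force: 44.1
```

View pics/j.png

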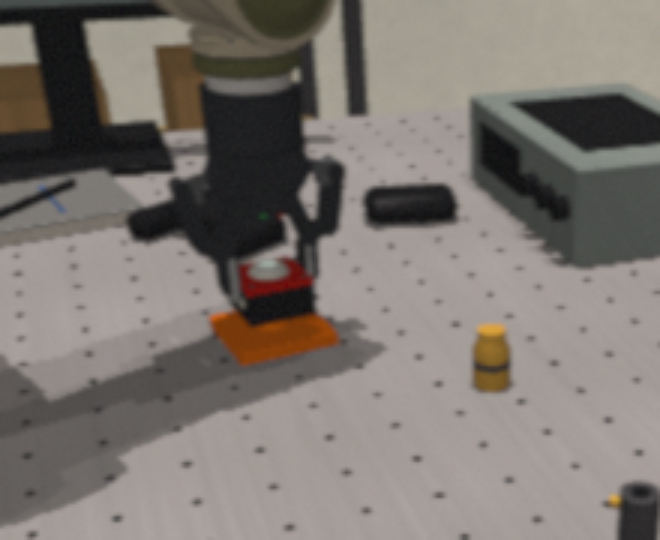

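Red (272,280) is over the dock (275,335), square. Lower, release, retreat.

```bash
python3 -m creep '[[[0,0,-0.2,0,0,0],[0,0,-0.4,0,0,0],[0,0,-0.55,0,0,0],[0,0,-0.65,0,0,0],[0,0,-0.7,0,0,0],[0,0,-0.7,0,0,0],[0,0,-0.7,0,0,0]]]'; python3 -m creep '[[[0,0,0,0,0,0],[0,0,0,0,0,0],[0,0,0,0,0,0],[0,0,0,0,0,0],[0,0,0,0,0,0],[0,0,0,0,0,0]]]' 85 40;  python3 -m creep '[[[0,0,1,0,0,0],[0,0,2.5,0,0,0],[0,0,4,0,0,0],[0,0,5,0,0,0],[0,0,7,0,0,0],[0,-4,7,0,0,0],[0,-6,7,0,0,0],[0,-8,7,0,0,0],[0,-8,7,0,0,0],[0,-8,7,0,0,0],[0,-8,7,0,0,0]]]'
python3 - <<'E'
from h import *
T=ctrl.capture('top');S=ctrl.capture('side')
hs=hull(S,S['image'],(231,160),'red',40);ht=hull(T,T['image'],(215,240),'red',40)
print(rect(T,ht,44),rect(S,hs,44),tri(T,cent(T,ht,44),S,cent(S,hs,44)))
ht=hull(T,T['image'],(434,233),'cap',34);print('cap',rect(T,ht,144))
cv2.imwrite('pics/k.png',T['image'][:,:,::-1])
E
```

```text
time_s: 30.1
eef_pos: [397.6, 278.7, 95.5]
ee_rot: [0.0, 0.654, 0.757, 0.0]
force: [-7.1, -4.1, 19.0]
grip_width: 0.646
grip_force: 46.5
time_s: 30.6
eef_pos: [397.6, 278.6, 93.8]
ee_rot: [-0.0, 0.654, 0.757, -0.0]
force: [-0.1, 0.6, 0.1]
grip_width: 0.995
grip_force: 0.0
time_s: 31.52
eef_pos: [397.7, 74.3, 269.1]
ee_rot: [0.001, 0.656, 0.755, -0.0]
force: [-0.3, 0.4, 0.1]
grip_width: 0.995
grip_force: 0.0
(array([398.72250366, 276.06039429]), (53.62257766723633, 56.016746520996094), 9.594356536865234) (array([395.0736084 , 269.93658447]), (56.00692367553711, 64.1269302368164), 7.483133792877197) (array([397.43920752, 276.95464839,  40.80288083]), np.float64(2.498718687489064))
cap (array([ 420.50994873, -288.08499146]), (52.90816116333008, 53.25861358642578), -22.085365295410156)
```

View pics/k.png

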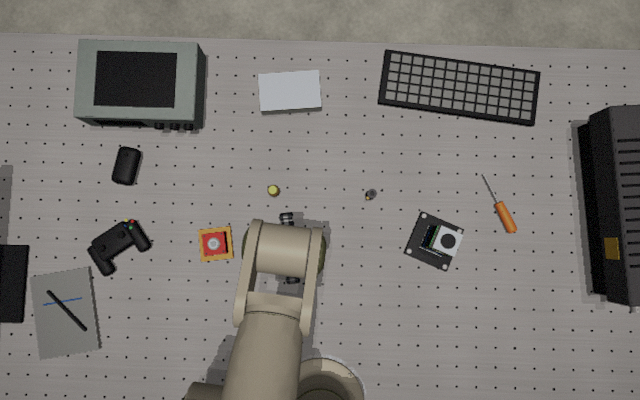

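Everything is in place: column at (440,240), red centred on the dock (214,243), objective and post unmoved. Handing in.

```bash
python3 -c "
from rig import ctrl
print(ctrl.finish_job())"
```

```text
the job is handed in; nothing more can be done
None
```

I handed the job in at about 32 s: the column stands blue, yellow, green, white cap on the base, red is on the dock, and the objective and post holder look unmoved; the hand-in gave no verdict, so this rests on my own measurements.

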